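# Lock the guide bridge and hold an inspection probe in its bore

### The job

Use the mallet to knock the bridge's locking pin down home, keeping the robot itself off the pin and the stand, and set the mallet back down on the cart. Then take the round-handled probe from the tool block and lower it upright through the guide bushing, without touching the stand or the bore, until its tip is 60 mm below the bushing's top rim. Finish while holding it there, still and centred in the hole, and leave the chisel, bottle and pan alone.

Things in the scene. Friction and masses are not known exactly. Their poses are not given: they have to be found in the camera images.
- stand: Fixed aluminium bridge over a round white plaster jacket (172 mm across, 51 mm high) with a fossil. Bar 276 mm long (y), 50 mm wide (x), top 130 mm and underside 100 mm above the cart, on posts at y = +-122 mm (feet 90 mm in x). Origin on the cart under the guide bushing; z up, y along the bar; the locking pin is at the -y end.
- guide_mouth (a point): Centre of the top rim of the steel guide bushing in the middle of the bar, 135 mm above the cart. Vertical bushing 40 mm outer and 20 mm bore diameter, 40 mm long, open at both ends; free space below it down to the jacket (51 mm above the cart). z up.
- pin_top (a point): Centre of the top of the locking pin's round flat head (22 mm diameter, 8 mm thick, on a 12 mm stem), in the bar 95 mm from the guide bushing towards the stand's -y end. Its top is 162 mm above the cart at joint value 0 and 146 mm (16 mm above the bar) when fully home. Moves with the pin.
- lock_pin (a joint): How far the locking pin has been driven down, m: 0 = up, 0.016 = fully home against a firm stop. A spring and friction resist with about 11 to 14 N in all; friction keeps it where it is left, so it does not spring back. It starts up or a few mm down.
- mallet: Loose mallet, 0.4 to 0.5 kg, standing on a striking face, handle level. Head: black rubber upright cylinder, 48 mm diameter, 75 mm high. Wooden handle towards -x, 20 mm wide (y) x 26 mm tall, centreline 37.5 mm above the lower face, ending 202 mm from the head's axis. Origin: centre of the lower face; z up. Centre of mass about 10 mm from the head's axis; it stands by itself when let go.
- mallet_grip (a point): Point on the centreline of the mallet's handle, 68 mm from the head's axis and 37.5 mm above the lower striking face: a good place to grip from above across the 20 mm width. x points along the handle to the head.
- block: Fixed wooden tool block 160 (x) x 64 (y) x 60 mm high. Two upright blind holes, 11.5 mm diameter and 50 mm deep, at x = -45 and +45 mm. One holds the probe, the other the chisel, either way round. Origin: centre of its underside.
- probe: Loose rigid inspection probe of 0.1 to 0.17 kg, standing upright in the tool block: straight steel rod 10 mm diameter from 0 to 125 mm above its tip, then a black round handle 24 mm diameter from 125 to 170 mm. Origin: centre of the tip (lower end), 10 mm above the cart at the start; z up along the rod. It rises freely from its hole.
- probe_tip (a point): Lower end of the probe rod, on its axis (same point as the probe's origin).
- probe_grip (a point): Middle of the probe's round handle on its axis, 147.5 mm above the tip.
- chisel: Bystander: loose flat-bladed steel chisel, no handle, upright in the other hole of the tool block: 10 mm stem, blade 16 x 4 mm, top 117 mm above its lower end. Origin: its lower end.
- bottle: Bystander: loose white bottle 60 mm diameter, 120 mm high, beyond the stand. Origin: centre of its underside.
- pan: Bystander: loose open aluminium pan 140 x 220 x 45 mm high, beyond the stand. Origin: centre of its underside.
Things that resemble listed ones, but are neither listed nor needed, are in the scene too. There is more than one size of the probe; the one meant has the size given above.

How it is judged:
By the outcome, as a careful person would: the job done as asked, in the order asked, and still so for the second after the job is handed in, while the arm keeps its last pose, push and grip.
It also fails if it takes over 72 s, if anything falls off the work surface, if the arm or the gripper's body presses on something with over 40 N, if the wrist force passes 120 N, or if a joint passes its speed limit or range.

### The arm

A 6-joint arm with a two-finger parallel gripper is mounted at the origin on the work surface. World frame = base frame: x ahead of the robot, y to its left, z up, the work surface at z = 0. Lengths are in m, angles in rad, forces in N, time in s.
With the tool pointing down it reaches from about 0.425 to 0.95 m from the base axis. Payload 3.5 kg.
Tool frame: the origin (TCP) lies between the finger pads; the fingertips stand 22 mm ahead of it and the grasp point (between the pads) lies 3 mm ahead of it (ctrl.nose_length is the z of the fingertips in the tool frame, in m); z points along the fingers, y is the line along which they close (so a half turn about z gives the same grasp; the last joint's range is limited). The gripper opens to 85 mm and grips with 20 to 120 N. Pads are 22 mm wide; open, the fingers measure 114 mm over their backs; the gripper's body (76 mm by 85 mm) begins 54 mm behind the grasp point. The pads swing forward as they close: fully open they stand 13 mm farther back than shut.
Start: joints at [0.956, 0.286, 1.577, -0, 1.279, -0.15], TCP at [0.303, 0.603, 0.253] pointing down, gripper open.
Joint ranges: [-2.77, 2.77], [-0.9, 2.22], [0.21, 2.48], [-1.53, 4.67], [0.24, 2.81], [-2.84, 2.84]. Speed limits (rad/s): [2.79, 2.79, 3.14, 3.14, 3.14, 3.14].

### API

Orientations are given as a unit quaternion [x, y, z, w].
In Python, from plant import ctrl gives the robot as it stands. The module is installed in compiled form; this text tells all that it offers.
- The arm moves only by the tool send_rows, never from a script. Its argument "rows" is text: rows parted by semicolons, each of 7 numbers parted by spaces: the turn, a rotation vector about the tool's x, y, z in a scale on which 1.0 is 180 degrees, then the shift along the tool's x, y, z in fractions of the full range, 1 being 60 cm, then the opening, from -1 (shut) to 1 (fully open). A call has 1 to 8 rows; each row is the pose to reach, as a shift and turn from the pose commanded when the call began, along the tool's axes at that moment; what a row does not reach only later rows make up. A row lasts 1/8 s, in which the tool goes at most 62.5 mm and 10.7 degrees, less where a joint would pass 70% of its speed; a pose out of reach is approached as far as the arm can. A shift or turn number past 1, either way, is cut back to 1. A call with a gripper value outside its range is refused whole. The fingers move at their own pace and stop on an object; "grip_force" is the grip in N (left out, the last holds). Time passes only in rows, so rows that repeat a pose let the fingers close. It gives the time, the measured TCP pose, the force, the opening and the grip force at its end, in the units of the state.
- ctrl.get_state(): the state, without advancing time (a new reading comes with each control period).
- ctrl.read_camera(name): name is "scene" or "top"; returns a dict with "color" (384x512x3 uint8, red, green, blue), "fx", "fy", "cx", "cy" (pixels), "extrinsics" (4x4, takes a point from world to camera coordinates). Camera axes: x right, y down, z forward; pixel columns grow to the right and rows downward; lengths in m; the calibration is good to about 2 mm. A picture is of the moment at which its call begins. There is no depth.
- ctrl.sign_off(): hands the job in; it is judged then, once.
Trained networks look in a picture, given as the dict that the camera call returned (one of the last four; its "shot" number tells which), for a name from the list of things; names that differ only in an ending like _2 or _b are one class to them, and where a whole thing is asked for, a point or a joint stands for the part that bears it (a point fixed in the world has none). Each returns a list of dicts, best first, with "p" (0 to 1); they miss things now and then, are a little off and sometimes report something else, mostly with a low value. They report only what shows in the picture. A call takes as long as a camera call. They do not tell look-alikes from the thing itself.
- ctrl.look_for(picture, target): "position" ([x, y, z] in m, in the coordinates of the camera as it stood for that picture, good to about 4 mm: the middle of the surface that is visible of it).
The state is a dict: "time": time; "qpos": joint angles; "dq": joint speeds; "joint_efforts": joint torques, N m; "eef_pos": TCP position; "tcp_rot": TCP orientation; "contact_force": force on the tool from outside, world axes, zero at the start; "wrist_torque": the same for the moment, N m; "opening": opening from 0.0 (shut) to 1.0 (fully open); "finger_force": force on a finger pad.
Only numpy, scipy, OpenCV 4.12 (cv2) and the standard library are available. Lean on these libraries where they do the work, as an engineer would, in place of code of your own. Each camera call takes 0.05 s, during which the arm holds its last target. There are 200 camera calls.

## Working session

There is one attempt and no reset: what is moved stays moved. The work goes in short steps, Python scripts to look and compute and a tool call to move; the robot and the scene stay as the last step left them, time stands still between calls to the robot, and variables do not carry over. Pictures are saved under pics/ and viewed, at most 10 in all, crops included, and the job is handed in when it is done.

Besides the shell and the picture viewer there is one more tool, called after "Request:" in YAML: its name, and indented under it one key for each argument. send_rows: Moves the arm, as the interface text tells. Its arguments: {"type":"object","properties":{"rows":{"type":"string"},"grip_force":{"type":"number"}},"required":["rows"]}

```bash
mkdir -p pics
cat > h.py <<'E'
import numpy as np, cv2
from plant import ctrl
from scipy.spatial.transform import Rotation as R
def cam(n):
    p=ctrl.read_camera(n); return p
def save(p,f): cv2.imwrite('pics/'+f,p['color'][:,:,::-1])
def toW(p,c):
    E=np.array(p['extrinsics']); return E[:3,:3].T@(np.array(c)-E[:3,3])
def pix(p,w):
    E=np.array(p['extrinsics']); c=E[:3,:3]@np.array(w)+E[:3,3]
    return np.array([p['fx']*c[0]/c[2]+p['cx'],p['fy']*c[1]/c[2]+p['cy']])
def ray(p,u,v,z):
    E=np.array(p['extrinsics']); o=-E[:3,:3].T@E[:3,3]
    d=E[:3,:3].T@np.array([(u-p['cx'])/p['fx'],(v-p['cy'])/p['fy'],1]); return o+d*(z-o[2])/d[2]
E
python3 - <<'E'
from h import *
np.set_printoptions(precision=4,suppress=True)
s=ctrl.get_state();print(s, ctrl.nose_length)
for n in('scene','top'):
    p=cam(n);save(p,n+'0.png');E=np.array(p['extrinsics']);print(n,p['fx'],-E[:3,:3].T@E[:3,3])
    for t in ['stand','guide_mouth','pin_top','mallet','mallet_grip','block','probe','probe_grip','chisel','bottle','pan']:
        for d in ctrl.look_for(p,t)[:3]:
            w=toW(p,d['position']);print(t,round(d['p'],2),w,pix(p,w).round(0))
E
```

```text
{'time': 0.0, 'qpos': array([ 0.956 ,  0.2872,  1.5782,  0.    ,  1.2786, -0.15  ]), 'dq': array([ 0.0031, -0.0017, -0.0012, -0.0005,  0.0001,  0.    ]), 'joint_efforts': array([ -0.0006, -40.5989, -29.262 ,  -0.0002,   0.006 ,  -0.    ]), 'eef_pos': array([0.3022, 0.6029, 0.2519]), 'tcp_rot': array([ 0.2303,  0.9731, -0.0011, -0.0005]), 'contact_force': array([0.3391, 0.0161, 0.0362]), 'wrist_torque': array([0.014 , 0.0338, 0.0185]), 'finger_force': 0.0, 'opening': 0.9984130278546779} 0.022
scene 482.460811909582 [1.041  0.7878 0.8504]
stand 0.77 [ 0.5618 -0.0089  0.05  ] [275. 204.]
stand 0.61 [ 0.8177 -0.1292  0.0033] [165. 219.]
guide_mouth 0.63 [ 0.5602 -0.0059  0.05  ] [276. 204.]
pin_top 0.45 [ 0.5557 -0.1319  0.1576] [255. 144.]
mallet 0.73 [ 0.5616 -0.0079  0.0483] [275. 205.]
mallet 0.62 [0.7591 0.2453 0.0684] [251. 300.]
mallet 0.61 [ 0.5256 -0.3829  0.0452] [226. 131.]
mallet_grip 0.94 [ 0.5202 -0.3877  0.0466] [227. 129.]
mallet_grip 0.5 [0.5229 0.3026 0.1525] [370. 251.]
block 0.79 [0.4884 0.3281 0.0625] [383. 283.]
probe 0.83 [0.6241 0.3387 0.1861] [340. 269.]
probe 0.
[... 261 characters left out ...]
0731] [251. 299.]
pan 0.88 [ 0.8172 -0.1294  0.0029] [165. 219.]
top 411.53653895685824 [ 0.442  -0.0067  1.1547]
stand 0.71 [ 0.5403 -0.0385  0.0986] [273. 233.]
guide_mouth 0.81 [ 0.5448 -0.0375  0.1045] [273. 231.]
pin_top 0.6 [ 0.5541 -0.1363  0.1594] [314. 224.]
mallet 0.64 [ 0.4985 -0.3977  0.0498] [408. 248.]
block 0.88 [0.4746 0.3098 0.054 ] [142. 261.]
probe 0.69 [0.5238 0.2978 0.1772] [133. 239.]
probe 0.57 [0.6157 0.3284 0.2046] [118. 199.]
probe_grip 0.72 [0.6172 0.3245 0.2123] [118. 197.]
probe_grip 0.57 [0.5205 0.2963 0.18  ] [133. 240.]
chisel 0.38 [ 0.5529 -0.1383  0.1578] [315. 225.]
bottle 0.9 [0.7406 0.2202 0.0801] [176. 161.]
pan 0.63 [ 0.8214 -0.1247 -0.0012] [300. 139.]
```

View pics/scene0.png

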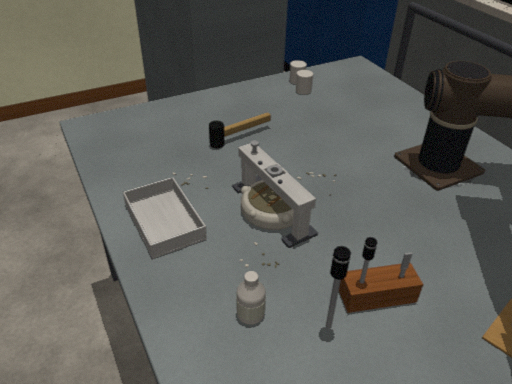

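View pics/top0.png

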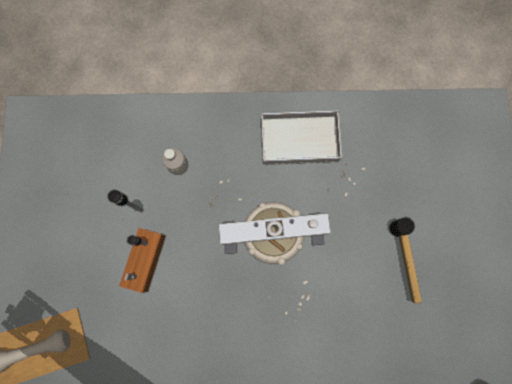

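The scene shows the mallet (head 217,135), the bridge with pin (254,148) and bushing (274,170), and the tool block with probe (369,250) and chisel (405,265). A larger look-alike stands free at (340,262). In the top view the bushing is at about (275,229), the pin at (313,224), the mallet head at (402,227) and the probe handle at (134,240).

Run:
```python
from h import *
t=cam('top');s=cam('scene')
np.savez('cal.npz',**{k+'_'+f:np.array(p[f]) for k,p in(('top',t),('scene',s)) for f in('fx','fy','cx','cy','extrinsics')})
def c(p,x,y,w,h,k): return cv2.resize(p['color'][y:y+h,x:x+w,::-1],None,fx=k,fy=k,interpolation=cv2.INTER_CUBIC)
A=c(t,215,205,120,60,3.3333);B=c(t,385,212,60,100,4)[:400]
D=c(s,200,110,120,100,3.3333);F=c(t,110,180,60,115,3.3333)
m=np.zeros((600,800,3),np.uint8)
m[:200,:400]=A; m[:400,400:640]=B[:400,:240]; m[200:533,:400]=D[:333]; 
g=cv2.resize(t['color'][225:295,115:168,::-1],(160,211),interpolation=cv2.INTER_CUBIC);m[:211,640:]=g
g=c(s,330,230,100,90,2.2);m[400:598,420:640]=g
cv2.imwrite('pics/crops.png',m)
```

```text
(no output)
```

View pics/crops.png

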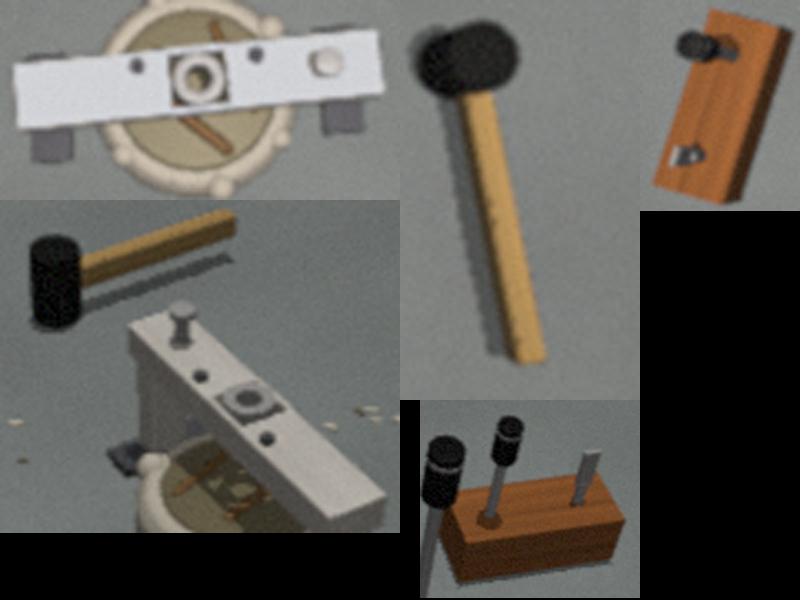

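The crops show the bushing rim (274,228 top / 275,169 scene), the pin still up (312.5,223 / 254.6,142.7), the mallet handle running from (404,235) to (417,301.6), and the probe top at (132,240 / 370.6,241).

```bash
cat >> h.py <<'E'
_c=np.load('cal.npz')
T={f:_c['top_'+f] for f in('fx','fy','cx','cy','extrinsics')};S={f:_c['scene_'+f] for f in('fx','fy','cx','cy','extrinsics')}
def tri(a,b):
    P=[]
    for p in(T,S):
        K=np.array([[p['fx'],0,p['cx']],[0,p['fy'],p['cy']],[0,0,1]]);P.append(K@p['extrinsics'][:3])
    X=cv2.triangulatePoints(P[0],P[1],np.array(a,float).reshape(2,1),np.array(b,float).reshape(2,1));return X[:3,0]/X[3,0]
np.set_printoptions(precision=4,suppress=True)
E
python3 - <<'E'
from h import *
def A(x,y):return ((x+.5)/3.3333-.5+215,(y+.5)/3.3333-.5+205)
def B(x,y):return ((x-400+.5)/4-.5+385,(y+.5)/4-.5+212)
def D(x,y):return ((x+.5)/3.3333-.5+200,(y-200+.5)/3.3333-.5+110)
def G(x,y):return ((x-640+.5)/3.02-.5+115,(y+.5)/3.02-.5+225)
def F(x,y):return ((x-420+.5)/2.2-.5+330,(y-400+.5)/2.2-.5+230)
print('bush',ray(T,*A(197,79),.135),ray(S,*D(250,397),.135),tri(A(197,79),D(250,397)))
cs=[ray(T,*A(*q),.13) for q in((14,63),(19,129),(379,30),(384,95))];cs=np.array(cs)
print('bar c',cs.mean(0),cs); d=(cs[2]+cs[3]-cs[0]-cs[1])/2;print(np.linalg.norm(d),np.degrees(np.arctan2(d[1],d[0])))
print('pin',tri(A(326,62),D(183,310)),ray(T,*A(326,62),.162),ray(S,*D(183,310),.162))
e=ray(T,*B(530,360),.0505);j=ray(T,*B(478.5,94),.0505);d=j-e;d/=np.linalg.norm(d)
print('mallet end',e,'j',j,'deg',np.degrees(np.arctan2(d[1],d[0])),'head from end',e+.202*d,'grip',e+.134*d)
print('head top',ray(S,*D(56,248),.075),ray(S,*D(56,316),.0),ray(T,*B(489,55),.075))
# handle end top corners in scene
print('scene end',ray(S,*D(236,217),.0505))
print('probe',tri(G(693,46),F(510,425)),ray(T,*G(693,46),.18),ray(S,*F(510,425),.18),'rod',ray(S,*F(489,518),.06))
b=np.array([ray(T,*G(*q),.06) for q in((711,10),(793,30),(740,203),(654,184))]);print('block',b,b.mean(0))
print('chisel top',ray(T,*G(680,154),.127),ray(S,*F(589,453),.127))
E
```

```text
bush [ 0.5474 -0.0383  0.135 ] [ 0.548  -0.0414  0.135 ] [ 0.5483 -0.039   0.1365]
bar c [ 0.5479 -0.0402  0.13  ] [[ 0.5621  0.0986  0.13  ]
 [ 0.5127  0.0948  0.13  ]
 [ 0.5828 -0.1764  0.13  ]
 [ 0.5338 -0.178   0.13  ]]
0.2746742972143375 -85.63159408407192
pin [ 0.5568 -0.1325  0.1604] [ 0.5556 -0.1315  0.162 ] [ 0.5586 -0.1311  0.162 ]
mallet end [ 0.3588 -0.4108  0.0505] j [ 0.5325 -0.3904  0.0505] deg 6.687591638872259 head from end [ 0.5594 -0.3872  0.0505] grip [ 0.4919 -0.3952  0.0505]
head top [ 0.5557 -0.3888  0.075 ] [ 0.5578 -0.3906  0.    ] [ 0.5561 -0.3907  0.075 ]
scene end [ 0.3593 -0.4028  0.0505]
probe [0.5216 0.2988 0.1765] [0.5206 0.2983 0.18  ] [0.5249 0.301  0.18  ] rod [0.5285 0.3054 0.06  ]
block [[0.5618 0.3212 0.06  ]
 [0.543  0.2482 0.06  ]
 [0.3947 0.2901 0.06  ]
 [0.4119 0.3649 0.06  ]] [0.4778 0.3061 0.06  ]
chisel top [0.4373 0.322  0.127 ] [0.4403 0.3251 0.127 ]
```

```bash
cat >> h.py <<'E'
def rot(yaw): # tool down, tool y at yaw degrees
    y=np.array([np.cos(np.radians(yaw)),np.sin(np.radians(yaw)),0]);z=np.array([0,0,-1.]);return R.from_matrix(np.c_[np.cross(y,z),y,z])
def go(pos,yaw,p0=None,r0=None):
    s=ctrl.get_state();p=np.array(s['eef_pos']) if p0 is None else p0;r=R.from_quat(s['tcp_rot']) if r0 is None else r0
    v=np.degrees((r.inv()*rot(yaw)).as_rotvec());d=r.inv().apply(np.array(pos)-p)*1000
    print(pos,yaw,'turn',v.round(1),'shift',d.round(1))
E
python3 - <<'E'
from h import *
p=np.array([.303,.603,.253]);r=rot(63.4)
go([.50,.25,.32],-10,p,r)
p=np.array([.5,.25,.32]);r=rot(-10)
go([.5,-.2,.30],-84,p,r)
E
```

```text
[0.5, 0.25, 0.32] -10 turn [ 0.   0.  73.4] shift [-334.2 -227.4  -67. ]
[0.5, -0.2, 0.3] -84 turn [ 0.  0. 74.] shift [-443.2   78.1   20. ]
```

Careful with the scale: shifts go in shares of 60 cm and turns go in shares of 180 degrees. That gives: -334 mm / 600 = -0.5567, -227 mm / 600 = -0.3783, 73.4 degrees / 180 = 0.4078.

Request:
send_rows:
  rows: "0 0 0.0556 -0.0333 -0.025 -0.0667 1;0 0 0.1111 -0.1167 -0.075 -0.1117 1;0 0 0.1667 -0.2 -0.1333 -0.1117 1;0 0 0.2222 -0.2833 -0.1917 -0.1117 1;0 0 0.2778 -0.3667 -0.25 -0.1117 1;0 0 0.3333 -0.45 -0.3083 -0.1117 1;0 0 0.3778 -0.5167 -0.35 -0.1117 1;0 0 0.4078 -0.5567 -0.3783 -0.1117 1"

```text
time: 2.3
eef_pos: [0.5003, 0.2486, 0.3205]
tcp_rot: [0.768, 0.64, 0.0, 0.0]
contact_force: [-0.6, 0.6, 0.2]
opening: 1.001
finger_force: 0.0
```

To row units: -443 mm / 600 = -0.7383, -390 mm / 600 = -0.65, 74 degrees / 180 = 0.4111.

Request:
send_rows:
  rows: "0 0 0.0556 -0.0667 0.0117 0 1;0 0 0.1111 -0.15 0.0267 0.0167 1;0 0 0.1667 -0.2417 0.0417 0.0333 1;0 0 0.2222 -0.3417 0.06 0.0333 1;0 0 0.2778 -0.4417 0.0783 0.0333 1;0 0 0.3333 -0.5417 0.095 0.0333 1;0 0 0.3778 -0.65 0.1133 0.0333 1;0 0 0.4111 -0.7383 0.13 0.0333 1"

```text
time: 3.3
eef_pos: [0.4986, -0.2012, 0.3007]
tcp_rot: [0.999, 0.05, 0.0, 0.0]
contact_force: [0.6, 0.1, 0.3]
opening: 1.0
finger_force: 0.0
```

Run:
```python
from h import *
print(ctrl.get_state())
a=np.radians(5.8);h=np.array([.557,-.389]);g=h-.058*np.array([np.cos(a),np.sin(a)]);print(g)
go([*g,.12],-84.2);go([*g,.0405],-84.2)
p=cam('scene')
for t in('mallet','mallet_grip'):
  for d in ctrl.look_for(p,t)[:2]:print(t,d['p'],toW(p,d['position']))
```

```text
{'time': 3.3, 'qpos': array([-0.5724, -0.0535,  1.8617,  0.0001,  1.3324,  0.8985]), 'dq': array([-0.7545,  0.3696, -0.3464,  0.0054, -0.0205,  0.0716]), 'joint_efforts': array([  2.1196, -29.4601, -28.4621,  -0.0954,   0.092 ,  -0.0227]), 'eef_pos': array([ 0.4986, -0.2012,  0.3007]), 'tcp_rot': array([0.9988, 0.0499, 0.0004, 0.0002]), 'contact_force': array([0.5763, 0.1151, 0.3162]), 'wrist_torque': array([ 0.0044, -0.0555,  0.0293]), 'finger_force': 0.0, 'opening': 1.000343137906978}
[ 0.4993 -0.3949]
[np.float64(0.4992969188879303), np.float64(-0.3948612652366109), 0.12] -84.2 turn [ 0.  -0.  -0.1] shift [-18.8 192.6 180.8]
[np.float64(0.4992969188879303), np.float64(-0.3948612652366109), 0.0405] -84.2 turn [ 0.  -0.  -0.1] shift [-18.9 192.6 260.3]
mallet 0.67 [ 0.5235 -0.3852  0.0464]
mallet_grip 0.66 [ 0.5202 -0.3882  0.0475]
mallet_grip 0.27 [ 0.5545 -0.1311  0.1593]
```

To row units: 260 mm / 600 = 0.4333, 240 mm / 600 = 0.4.

Request:
send_rows:
  rows: "0 0 0 -0.0133 0.1 0.0667 1;0 0 0 -0.025 0.2 0.15 1;0 0 0 -0.0317 0.2833 0.2167 1;0 0 0 -0.0317 0.3217 0.2833 1;0 0 0 -0.0317 0.3217 0.35 1;0 0 0 -0.0317 0.3217 0.4 1;0 0 0 -0.0317 0.3217 0.4333 1;0 0 0 -0.0317 0.3217 0.4333 1"

```text
time: 4.45
eef_pos: [0.4999, -0.3913, 0.039]
tcp_rot: [0.999, 0.053, -0.001, -0.001]
contact_force: [0.2, 0.7, 0.0]
opening: 0.997
finger_force: 0.0
```

Request:
send_rows:
  rows: "0 0 0 0 0 0 -1;0 0 0 0 0 0 -1;0 0 0 0 0 0 -1;0 0 0 0 0 0 -1;0 0 0 0 0 0 -1;0 0 0 0 0 0 -1;0 0 0 0 0 0 -1;0 0 0 0 0 0 -1"
  grip_force: 115

```text
time: 5.45
eef_pos: [0.5006, -0.3937, 0.0415]
tcp_rot: [0.999, 0.052, 0.0, 0.001]
contact_force: [-1.9, 0.6, 5.5]
opening: 0.216
finger_force: 112.2
```

To row units: -190 mm / 600 = -0.3167, -175 mm / 600 = -0.2917.

Request:
send_rows:
  rows: "0 0 0 0 0 -0.0167 -1;0 0 0 0 0 -0.0583 -1;0 0 0 0 0 -0.1167 -1;0 0 0 0 0 -0.1833 -1;0 0 0 0 0 -0.25 -1;0 0 0 0 0 -0.2917 -1;0 0 0 0 0 -0.3167 -1;0 0 0 0 0 -0.3167 -1"

```text
time: 6.45
eef_pos: [0.5001, -0.3928, 0.2304]
tcp_rot: [0.999, 0.052, -0.0, 0.0]
contact_force: [0.5, 0.2, -5.0]
opening: 0.211
finger_force: 112.4
```

Run:
```python
from h import *
s=ctrl.get_state();print(s['eef_pos'],s['tcp_rot'],s['contact_force'],s['wrist_torque'],s['opening'])
t=cam('top');s=cam('scene')
m=np.zeros((400,800,3),np.uint8)
c=lambda p,x,y:cv2.resize(p['color'][y:y+100,x:x+100,::-1],(400,400),interpolation=cv2.INTER_CUBIC)
m[:,:400]=c(t,370,190);m[:,400:]=c(s,180,40);cv2.imwrite('pics/lift.png',m)
e=[.557,-.389,.19];print(pix(T,e),pix(S,e))
```

```text
[ 0.5001 -0.3928  0.2304] [ 0.9986  0.0521 -0.      0.    ] [ 0.5134  0.2158 -5.0173] [-0.0059  0.1944  0.0262] 0.2108903880139497
[423.0556 219.5913] [214.6206  89.9796]
```

View pics/lift.png

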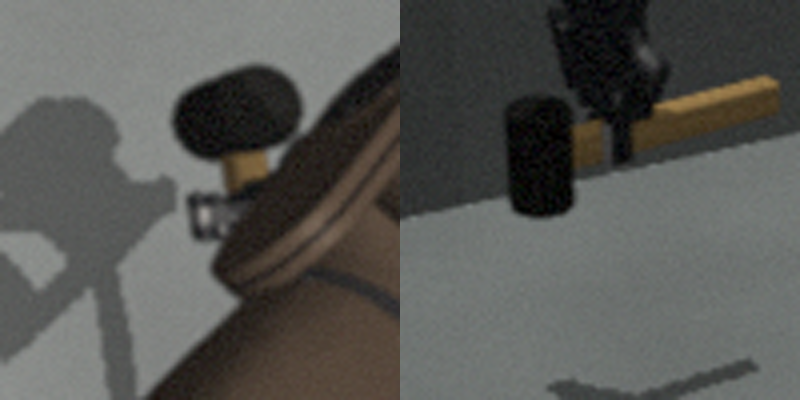

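The mallet hangs upright in the grip, with its lower face near (215,91) in the scene picture. That matches the predicted position. Next I carry it over the pin.

To row units: -252 mm / 600 = -0.42, -230 mm / 600 = -0.3833.

Request:
send_rows:
  rows: "0 0 0 0.005 -0.0417 0 -1;0 0 0 0.0117 -0.1083 0 -1;0 0 0 0.0183 -0.1833 0 -1;0 0 0 0.0267 -0.2583 0 -1;0 0 0 0.0333 -0.3333 0 -1;0 0 0 0.0383 -0.3833 0 -1;0 0 0 0.0417 -0.42 0 -1;0 0 0 0.0417 -0.42 0 -1"
  grip_force: 120

```text
time: 7.55
eef_pos: [0.4978, -0.1379, 0.2283]
tcp_rot: [0.999, 0.053, -0.002, -0.001]
contact_force: [0.0, -0.8, -4.3]
opening: 0.213
finger_force: 117.5
```

Run:
```python
from h import *
s=ctrl.get_state();print(s['eef_pos'],s['tcp_rot'],s['contact_force'],s['wrist_torque'],s['opening'])
t=cam('top');s=cam('scene')
m=np.zeros((400,800,3),np.uint8)
c=lambda p,x,y:cv2.resize(p['color'][y:y+100,x:x+100,::-1],(400,400),interpolation=cv2.INTER_CUBIC)
m[:,:400]=c(t,270,180);m[:,400:]=c(s,200,80);cv2.imwrite('pics/over.png',m)
```

```text
[ 0.4978 -0.1379  0.2283] [ 0.9986  0.0532 -0.0017 -0.001 ] [ 0.0054 -0.8449 -4.3042] [-0.0096  0.1741 -0.0321] 0.2132403303484855
```

View pics/over.png

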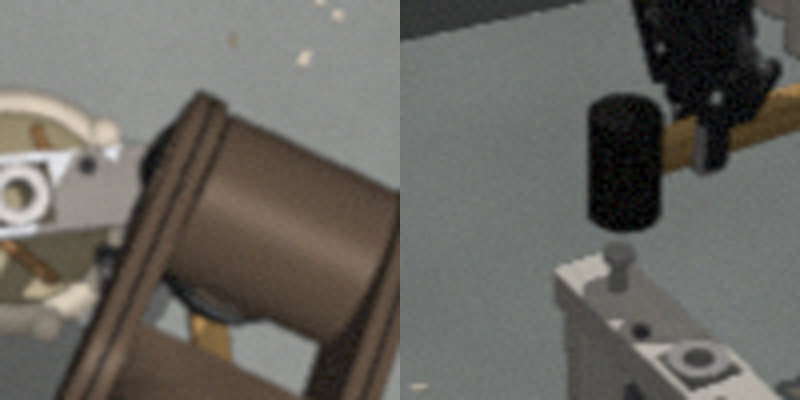

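The head hangs centred over the pin: lower face at (256,134), pin top at (254.6,142) in the scene. Driving it down now.

Request:
send_rows:
  rows: "0 0 0 0 0 0.0133 -1;0 0 0 0 0 0.0283 -1;0 0 0 0 0 0.0417 -1;0 0 0 0 0 0.0517 -1;0 0 0 0 0 0.0617 -1;0 0 0 0 0 0.0683 -1;0 0 0 0 0 0.0683 -1"

```text
time: 8.52
eef_pos: [0.4986, -0.1401, 0.1912]
tcp_rot: [0.999, 0.052, -0.001, 0.0]
contact_force: [-6.2, 0.7, 4.9]
opening: 0.212
finger_force: 118.9
```

To row units: 6 mm / 600 = 0.01, 4 mm / 600 = 0.0067.

Request:
send_rows:
  rows: "0 0 0 0 0 0.0033 -1;0 0 0 0 0 0.0067 -1;0 0 0 0 0 0.01 -1;0 0 0 0 0 0.01 -1"

```text
time: 9.02
eef_pos: [0.4986, -0.1403, 0.1873]
tcp_rot: [0.999, 0.053, -0.001, 0.0]
contact_force: [-12.3, 1.9, 13.9]
opening: 0.215
finger_force: 120.2
```

To row units: 6 mm / 600 = 0.01, 4 mm / 600 = 0.0067.

Request:
send_rows:
  rows: "0 0 0 0 0 0.0033 -1;0 0 0 0 0 0.0067 -1;0 0 0 0 0 0.01 -1;0 0 0 0 0 0.01 -1"

```text
time: 9.52
eef_pos: [0.4987, -0.1407, 0.1866]
tcp_rot: [0.999, 0.053, -0.002, 0.001]
contact_force: [-25.4, 5.1, 35.1]
opening: 0.216
finger_force: 123.4
```

Run:
```python
from h import *
s=ctrl.get_state();print(s['eef_pos'],s['tcp_rot'],s['contact_force'],s['wrist_torque'],s['opening'])
s=cam('scene')
cv2.imwrite('pics/push.png',cv2.resize(s['color'][90:190,200:320,::-1],(600,500),interpolation=cv2.INTER_CUBIC))
```

```text
[ 0.4987 -0.1407  0.1866] [ 0.9986  0.0534 -0.0015  0.0008] [-25.4378   5.0964  35.1177] [1.1993 3.1056 0.4046] 0.21574192173890427
```

View pics/push.png

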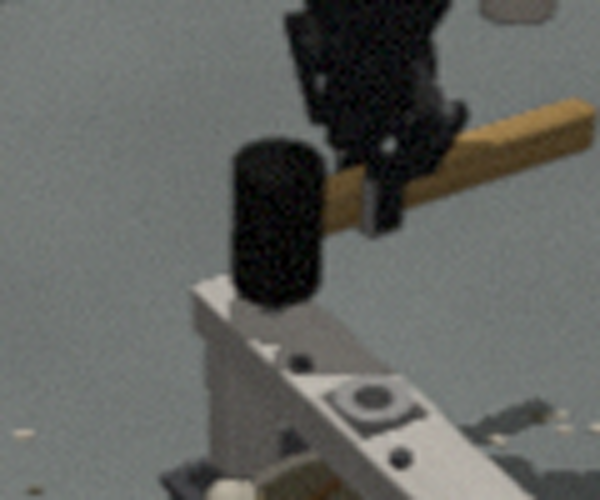

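The head sits low on the bar with the pin head hidden beneath it. The force rose sharply with no further travel, so the pin is on its stop. Lifting off and carrying the mallet back.

To row units: 200 mm / 600 = 0.3333, 145 mm / 600 = 0.2417.

Request:
send_rows:
  rows: "0 0 0 0 0 -0.0167 -1;0 0 0 0 0 -0.0417 -1;0 0 0 0 0 -0.075 -1;0 0 0 0 0 -0.1 -1;0 0 0 -0.0083 0.0667 -0.1 -1;0 0 0 -0.0167 0.15 -0.1 -1;0 0 0 -0.025 0.2417 -0.1 -1;0 0 0 -0.0333 0.3333 -0.1 -1"

```text
time: 10.58
eef_pos: [0.4996, -0.3423, 0.2368]
tcp_rot: [0.999, 0.052, -0.0, -0.0]
contact_force: [1.9, 0.1, -4.2]
opening: 0.217
finger_force: 117.9
```

To row units: 180 mm / 600 = 0.3, 165 mm / 600 = 0.275.

Request:
send_rows:
  rows: "0 0 0 -0.0083 0.0583 0 -1;0 0 0 -0.01 0.0867 0.0333 -1;0 0 0 -0.01 0.0867 0.1 -1;0 0 0 -0.01 0.0867 0.1667 -1;0 0 0 -0.01 0.0867 0.2333 -1;0 0 0 -0.01 0.0867 0.275 -1;0 0 0 -0.01 0.0867 0.3 -1;0 0 0 -0.01 0.0867 0.3 -1"

```text
time: 11.58
eef_pos: [0.4987, -0.3925, 0.0559]
tcp_rot: [0.999, 0.052, -0.001, -0.001]
contact_force: [-0.0, 0.5, -4.0]
opening: 0.216
finger_force: 117.9
```

Run:
```python
from h import *
s=ctrl.get_state();print(s['eef_pos'],s['tcp_rot'],s['contact_force'],s['wrist_torque'],s['opening'])
go([.5,-.394,.0405],-84.2)
s=cam('scene');t=cam('top')
m=np.zeros((500,800,3),np.uint8)
m[:400,:400]=cv2.resize(t['color'][200:260,290:350,::-1],(400,400),interpolation=cv2.INTER_CUBIC)
m[:,400:]=cv2.resize(s['color'][90:190,190:270,::-1],(400,500),interpolation=cv2.INTER_CUBIC);cv2.imwrite('pics/pin.png',m)
```

```text
[ 0.4987 -0.3925  0.0559] [ 0.9986  0.0521 -0.0009 -0.0011] [-0.0323  0.5087 -3.9753] [-0.0799  0.187  -0.0677] 0.2161694024366887
[0.5, -0.394, 0.0405] -84.2 turn [-0.1  0.1  0.2] shift [ 1.2  1.6 15.4]
```

View pics/pin.png

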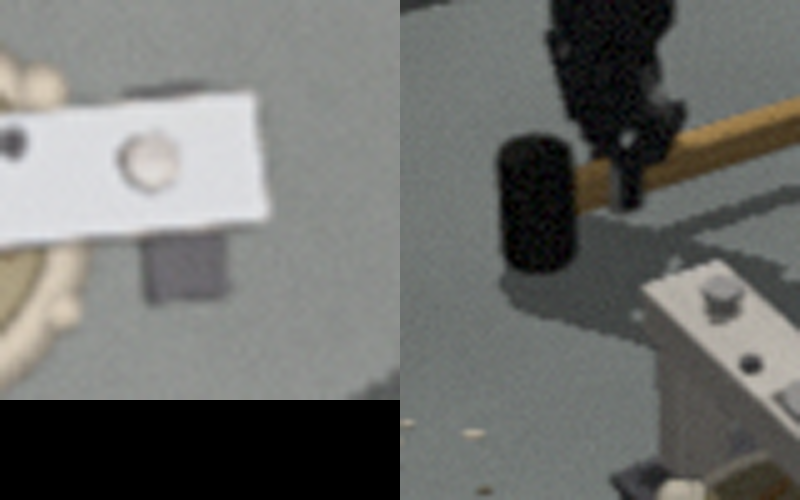

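Run:
```python
from h import *
for z in(.162,.15,.146):print(z,pix(S,[.556,-.1335,z]),pix(T,[.556,-.1335,z]))
a=(312.1,223.6);b=(190+(323.5)/5-.5,90+288.5/5-.5);print(a,b,tri(a,b))
```

```text
0.162 [255.0207 141.9413] [313.2558 223.0658]
0.15 [254.9501 145.8224] [312.6518 223.6344]
0.146 [254.9268 147.1057] [312.4537 223.821 ]
(312.1, 223.6) (254.2, 147.2) [ 0.5574 -0.1332  0.1461]
```

To row units: 15 mm / 600 = 0.025, 14 mm / 600 = 0.0233.

Request:
send_rows:
  rows: "0 0 0 0 0 0.0083 -1;0 0 0 0 0 0.0167 -1;0 0 0 0 0 0.0233 -1;0 0 0 0 0 0.025 -1;0 0 0 0 0 0.025 -1"

```text
time: 12.3
eef_pos: [0.4992, -0.3931, 0.0423]
tcp_rot: [0.999, 0.052, 0.0, 0.0]
contact_force: [0.3, -0.3, -4.6]
opening: 0.209
finger_force: 118.1
```

The pin head shows just above the bar, and its top triangulates to z = 146.1 mm, which is fully home. Now I set the mallet down.

To row units: 2 mm / 600 = 0.0033, 1 mm / 600 = 0.0017.

Request:
send_rows:
  rows: "0 0 0 0 0 0.0017 -1;0 0 0 0 0 0.0033 -1;0 0 0 0 0 0.0033 -1;0 0 0 0 0 0.0033 -1"

```text
time: 12.8
eef_pos: [0.4993, -0.3934, 0.0416]
tcp_rot: [0.999, 0.052, -0.0, 0.0]
contact_force: [-4.3, 2.9, 4.6]
opening: 0.219
finger_force: 119.3
```

Contact made; releasing gently, then rising.

To row units: -1 mm / 600 = -0.0017.

Request:
send_rows:
  rows: "0 0 0 0 0 -0.0017 -0.4;0 0 0 0 0 -0.0017 -0.2;0 0 0 0 0 -0.0017 0;0 0 0 0 0 -0.0017 0.5;0 0 0 0 0 -0.0017 1;0 0 0 0 0 -0.0017 1;0 0 0 0 0 -0.0017 1"
  grip_force: 60

```text
time: 13.68
eef_pos: [0.4992, -0.3931, 0.0413]
tcp_rot: [0.999, 0.052, 0.0, -0.0]
contact_force: [0.0, -0.5, 0.6]
opening: 0.999
finger_force: 0.0
```

To row units: -280 mm / 600 = -0.4667, -270 mm / 600 = -0.45.

Request:
send_rows:
  rows: "0 0 0 0 0 -0.0167 1;0 0 0 0 0 -0.0583 1;0 0 0 0 0 -0.1333 1;0 0 0 0 0 -0.2167 1;0 0 0 0 0 -0.3167 1;0 0 0 0 0 -0.4 1;0 0 0 0 0 -0.45 1;0 0 0 0 0 -0.4667 1"

```text
time: 14.68
eef_pos: [0.4997, -0.3936, 0.3252]
tcp_rot: [0.999, 0.052, 0.002, 0.002]
contact_force: [0.4, 0.0, -0.3]
opening: 0.995
finger_force: 0.0
```

Run:
```python
from h import *
s=ctrl.get_state();print(s['qpos'],s['eef_pos'],s['tcp_rot'],s['contact_force'])
p=cam('scene')
for t in('mallet','mallet_grip'):
  for d in ctrl.look_for(p,t)[:3]:print(t,d['p'],toW(p,d['position']))
for y in(-10,-20,-60,-84,-120): go([.5,.1,.32],y)
```

```text
[-0.8265  0.1536  1.6023  0.      1.3799  0.6401] [ 0.4997 -0.3936  0.3252] [0.9986 0.0521 0.0019 0.0022] [ 0.3747  0.0257 -0.3089]
mallet 0.94 [ 0.5219 -0.383   0.0452]
mallet_grip 0.68 [ 0.5195 -0.3847  0.0436]
[0.5, 0.1, 0.32] -10 turn [ -0.1  -0.  -74. ] shift [  52.3 -490.1    0.9]
[0.5, 0.1, 0.32] -20 turn [ -0.1   0.  -64. ] shift [  52.3 -490.1    0.9]
[0.5, 0.1, 0.32] -60 turn [ -0.   0. -24.] shift [  52.3 -490.1    0.9]
[0.5, 0.1, 0.32] -84 turn [-0.  0. -0.] shift [  52.3 -490.1    0.9]
[0.5, 0.1, 0.32] -120 turn [-0.  0. 36.] shift [  52.3 -490.1    0.9]
```

```bash
cat >> h.py <<'E'
from scipy.optimize import minimize
def sil(p,x,y,z0,z1,r,k=4,off=(0,0),sz=(60,60),tilt=(0,0)):
    a=np.linspace(0,2*np.pi,40);pts=[]
    for z in(z0,z1):
        for t in a:
            pts.append((pix(p,[x+r*np.cos(t),y+r*np.sin(t),z])-off+.5)*k)
    m=np.zeros((sz[1]*k,sz[0]*k),np.uint8);cv2.fillConvexPoly(m,cv2.convexHull(np.array(pts,np.float32)).astype(np.int32),1);return m
def fitcyl(p,C,img,thr,z0,z1,r,x,y):
    c=pix(C,[x,y,(z0+z1)/2]).astype(int)-30
    g=cv2.resize(img[c[1]:c[1]+60,c[0]:c[0]+60].max(2),(240,240),interpolation=cv2.INTER_CUBIC)
    d=(g<thr)
    best=[]
    f=lambda v:(sil(C,v[0],v[1],z0,z1,r,4,c)!=d).sum()/100.
    o=minimize(f,[x,y],method='Nelder-Mead',options=dict(initial_simplex=[[x,y],[x+.008,y],[x,y+.008]]))
    return o.x,o.fun,d.sum()
E
python3 - <<'E'
from h import *
t=cam('top');s=cam('scene')
for n,p,C in(('top',t,T),('scene',s,S)):
  for thr in(45,60): print(n,thr,fitcyl(p,C,p['color'],thr,.135,.18,.012,.5225,.299))
E
```

```text
top 45 (array([0.5195, 0.3009]), np.float64(17.31), np.int64(499))
top 60 (array([0.5195, 0.3009]), np.float64(8.86), np.int64(1612))
scene 45 (array([0.5235, 0.2993]), np.float64(53.93), np.int64(7535))
scene 60 (array([0.523 , 0.2995]), np.float64(52.23), np.int64(8314))
```

To row units: -450 mm / 600 = -0.75, -390 mm / 600 = -0.65.

Request:
send_rows:
  rows: "0 0 0 0 -0.0667 0 1;0 0 0 0 -0.1583 0 1;0 0 0 0.0167 -0.2583 0 1;0 0 0 0.0333 -0.3583 0 1;0 0 0 0.05 -0.45 0 1;0 0 0 0.0667 -0.55 0 1;0 0 0 0.0833 -0.65 0 1;0 0 0 0.1 -0.75 0 1"

```text
time: 15.92
eef_pos: [0.5112, 0.0627, 0.3194]
tcp_rot: [0.999, 0.052, -0.001, -0.0]
contact_force: [1.0, 0.0, 0.4]
opening: 0.993
finger_force: 0.0
```

Run:
```python
from h import *
s=ctrl.get_state()
go([.5225,.2995,.32],-84);go([.5225,.2995,.1605],-84)
p=cam('scene')
for t in('probe_grip',):
  for d in ctrl.look_for(p,t)[:3]:print(t,d['p'],toW(p,d['position']))
```

```text
[0.5225, 0.2995, 0.32] -84 turn [-0.   0.2 -0. ] shift [  35.8 -234.4   -0.6]
[0.5225, 0.2995, 0.1605] -84 turn [-0.   0.2 -0. ] shift [  36.2 -234.3  158.9]
probe_grip 0.77 [0.5266 0.3051 0.1523]
probe_grip 0.6 [0.6245 0.3346 0.1824]
```

To row units: -234 mm / 600 = -0.39, -210 mm / 600 = -0.35.

Request:
send_rows:
  rows: "0 0 0 0.0133 -0.075 0 1;0 0 0 0.0267 -0.1667 0 1;0 0 0 0.0433 -0.2667 0 1;0 0 0 0.0567 -0.35 0 1;0 0 0 0.06 -0.39 0 1;0 0 0 0.06 -0.39 0.0333 1;0 0 0 0.06 -0.39 0.1 1;0 0 0 0.06 -0.39 0.1 1"

```text
time: 17.02
eef_pos: [0.521, 0.2948, 0.2549]
tcp_rot: [0.999, 0.051, -0.006, 0.002]
contact_force: [-0.8, 0.4, -0.3]
opening: 0.999
finger_force: 0.0
```

Run:
```python
from h import *
s=ctrl.get_state();print(s['eef_pos'],s['qpos'])
go([.5225,.2995,.1605],-84)
p=cam('scene')
cv2.imwrite('pics/app.png',cv2.resize(p['color'][180:320,310:430,::-1],(514,600),interpolation=cv2.INTER_CUBIC))
```

```text
[0.521  0.2948 0.2549] [ 0.3458  0.1248  1.7624 -0.0005  1.2664  1.814 ]
[0.5225, 0.2995, 0.1605] -84 turn [ 0.2  0.7 -0.1] shift [ 3.1 -4.8 94.3]
```

View pics/app.png

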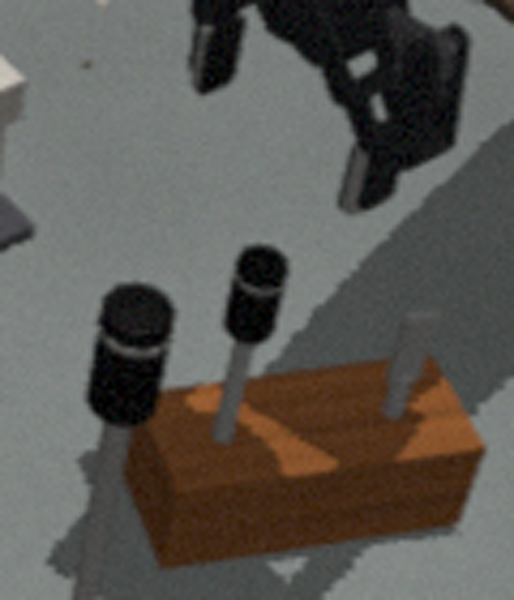

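The open fingers (tips at 208,88 and 350,208 in the crop) straddle the line of the probe axis. Descending.

To row units: 94 mm / 600 = 0.1567, 80 mm / 600 = 0.1333.

Request:
send_rows:
  rows: "0 0 0 0.0033 -0.005 0.025 1;0 0 0 0.0033 -0.005 0.0583 1;0 0 0 0.0033 -0.005 0.1 1;0 0 0 0.0033 -0.005 0.1333 1;0 0 0 0.0033 -0.005 0.1567 1;0 0 0 0.0033 -0.005 0.1567 1;0 0 0 0.0033 -0.005 0.1567 1"

```text
time: 17.95
eef_pos: [0.5258, 0.3006, 0.1682]
tcp_rot: [0.999, 0.052, 0.001, -0.0]
contact_force: [0.3, -0.7, -0.0]
opening: 1.0
finger_force: 0.0
```

Run:
```python
from h import *
s=ctrl.get_state();print(s['eef_pos'],s['tcp_rot'],s['contact_force'])
go([.5225,.2995,.1605],-84)
```

```text
[0.5258 0.3006 0.1682] [ 0.9986  0.0521  0.0008 -0.0002] [ 0.2959 -0.6625 -0.0323]
[0.5225, 0.2995, 0.1605] -84 turn [-0.  -0.1 -0. ] shift [-3.4  0.8  7.7]
```

To row units: 6 mm / 600 = 0.01, 4 mm / 600 = 0.0067.

Request:
send_rows:
  rows: "0 0 0 -0.0033 0 0.0067 1;0 0 0 -0.005 0.0017 0.01 1;0 0 0 -0.005 0.0017 0.01 1;0 0 0 -0.005 0.0017 0.01 0.4;0 0 0 -0.005 0.0017 0.01 0;0 0 0 -0.005 0.0017 0.01 -0.25;0 0 0 -0.005 0.0017 0.01 -0.4;0 0 0 -0.005 0.0017 0.01 -0.4"
  grip_force: 40

```text
time: 18.95
eef_pos: [0.5223, 0.2991, 0.1613]
tcp_rot: [0.999, 0.052, 0.0, 0.0]
contact_force: [-0.5, -0.4, -0.7]
opening: 0.298
finger_force: 0.2
```

Request:
send_rows:
  rows: "0 0 0 0 0 0 -0.6;0 0 0 0 0 0 -1;0 0 0 0 0 0 -1;0 0 0 0 0 0 -1"
  grip_force: 40

```text
time: 19.45
eef_pos: [0.5223, 0.2993, 0.1614]
tcp_rot: [0.999, 0.052, 0.0, -0.0]
contact_force: [-0.1, 2.4, 1.1]
opening: 0.27
finger_force: 39.3
```

To row units: -180 mm / 600 = -0.3, -170 mm / 600 = -0.2833.

Request:
send_rows:
  rows: "0 0 0 0 0 -0.0067 -1;0 0 0 0 0 -0.025 -1;0 0 0 0 0 -0.0583 -1;0 0 0 0 0 -0.1083 -1;0 0 0 0 0 -0.1667 -1;0 0 0 0 0 -0.2333 -1;0 0 0 0 0 -0.2833 -1;0 0 0 0 0 -0.3 -1"
  grip_force: 70

```text
time: 20.45
eef_pos: [0.523, 0.2986, 0.3459]
tcp_rot: [0.999, 0.052, 0.003, 0.0]
contact_force: [0.4, 0.1, -1.7]
opening: 0.267
finger_force: 68.8
```

Run:
```python
from h import *
s=ctrl.get_state();print(s['eef_pos'],s['tcp_rot'],s['contact_force'],s['wrist_torque'],s['opening'])
go([.5478,-.0395,.345],-84)
```

```text
[0.523  0.2986 0.3459] [0.9986 0.052  0.0027 0.0001] [ 0.3639  0.1296 -1.7302] [-0.0313 -0.0122  0.0272] 0.26713663885038463
[0.5478, -0.0395, 0.345] -84 turn [ 0.  -0.3 -0. ] shift [-10.4 338.8   1. ]
```

To row units: 339 mm / 600 = 0.565, 320 mm / 600 = 0.5333.

Request:
send_rows:
  rows: "0 0 0 -0.0017 0.0417 0 -1;0 0 0 -0.005 0.1167 0 -1;0 0 0 -0.0067 0.2083 0 -1;0 0 0 -0.01 0.3 0 -1;0 0 0 -0.0133 0.3917 0 -1;0 0 0 -0.015 0.475 0 -1;0 0 0 -0.0167 0.5333 0 -1;0 0 0 -0.0167 0.565 0 -1"

```text
time: 21.45
eef_pos: [0.547, -0.041, 0.3406]
tcp_rot: [0.999, 0.051, -0.001, 0.0]
contact_force: [0.3, 0.8, -1.6]
opening: 0.268
finger_force: 68.9
```

Request:
send_rows:
  rows: "0 0 0 0 0 0 -1;0 0 0 0 0 0 -1;0 0 0 0 0 0 -1;0 0 0 0 0 0 -1"

```text
time: 21.95
eef_pos: [0.5476, -0.0382, 0.3414]
tcp_rot: [0.999, 0.053, -0.0, -0.0]
contact_force: [-0.1, 1.1, -1.2]
opening: 0.265
finger_force: 68.9
```

Run:
```python
from h import *
s=ctrl.get_state();print(s['eef_pos'],s['tcp_rot'],s['contact_force'])
t=cam('top');p=cam('scene')
m=np.zeros((600,800,3),np.uint8)
m[:400,:360]=cv2.resize(t['color'][205:255,250:295,::-1],(360,400),interpolation=cv2.INTER_CUBIC)
m[:,360:800]=cv2.resize(p['color'][75:195,225:313,::-1],(440,600),interpolation=cv2.INTER_CUBIC)
cv2.imwrite('pics/hole.png',m)
x,y,z=s['eef_pos']
print('pred tip',pix(S,[x,y,z-.1514]),'handle bot',pix(S,[x,y,z-.0264]))
```

```text
[ 0.5476 -0.0382  0.3414] [ 0.9986  0.0528 -0.     -0.    ] [-0.0512  1.1233 -1.1944]
pred tip [276.3677 151.1079] handle bot [278.7649 105.1532]
```

View pics/hole.png

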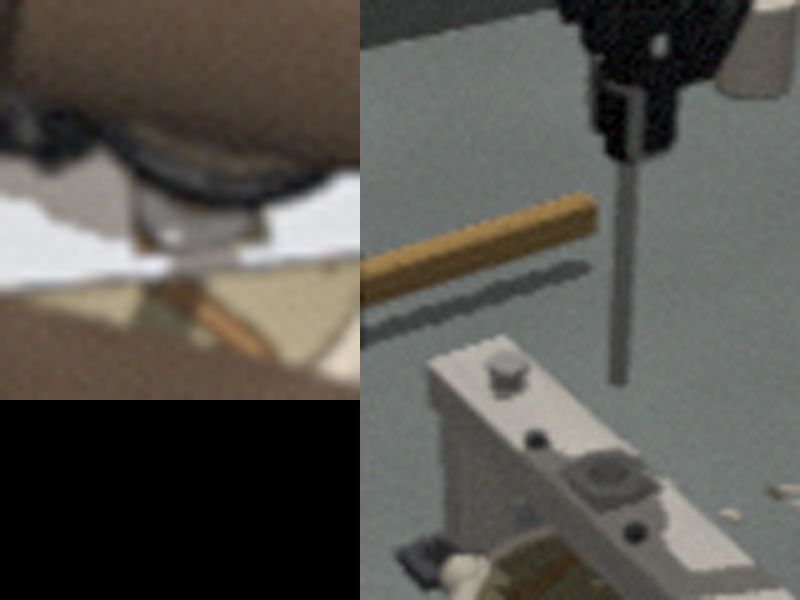

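The tip is at (276.4,151.2), exactly where the arm pose predicts it. The bushing rim is at about (274.5,169.9), which needs sub-pixel work, so I'll fit edge models.

```bash
cat > fit.py <<'E'
from h import *
def gmag(img):
    g=cv2.GaussianBlur(img.astype(np.float32),(0,0),.7).astype(np.float32)
    m=0
    for c in range(3):
        gx=cv2.Sobel(g[:,:,c],cv2.CV_32F,1,0);gy=cv2.Sobel(g[:,:,c],cv2.CV_32F,0,1);m=m+gx*gx+gy*gy
    return np.minimum(np.sqrt(m),np.percentile(np.sqrt(m),99.5))
def sample(G,uv):
    uv=np.array(uv,np.float32);return cv2.remap(G,uv[:,0:1].copy(),uv[:,1:2].copy(),cv2.INTER_LINEAR).mean()
def pixs(C,P):
    E=C['extrinsics'];c=P@E[:3,:3].T+E[:3,3];return np.c_[C['fx']*c[:,0]/c[:,2]+C['cx'],C['fy']*c[:,1]/c[:,2]+C['cy']]
a=np.linspace(0,2*np.pi,120)
L=np.linspace(-.136,.136,150);W=np.linspace(-.023,.023,30)
bar=np.r_[np.c_[0*L+.025,L],np.c_[0*L-.025,L],np.c_[W,0*W+.138],np.c_[W,0*W-.138]];bar=np.c_[bar,0*bar[:,0]+.13]
def circ(r,z): return np.c_[r*np.cos(a),r*np.sin(a),0*a+z]
def fitstand(C,img,parts,x0=(.5479,-.0398,4.4)):
    G=gmag(img)
    def f(v):
        t=np.radians(v[2]);M=np.array([[np.cos(t),-np.sin(t),0],[np.sin(t),np.cos(t),0],[0,0,1]])
        return -sum(w*sample(G,pixs(C,P@M.T+[v[0],v[1],0])) for w,P in parts)
    best=None
    for dx in(-.003,0,.003):
        for dy in(-.003,0,.003):
            x=np.array(x0)+[dx,dy,0]
            o=minimize(f,x,method='Nelder-Mead',options=dict(initial_simplex=[x,x+[.003,0,0],x+[0,.003,0],x+[0,0,1.5]],xatol=1e-5))
            if best is None or o.fun<best.fun:best=o
    return best.x,best.fun
E
python3 - <<'E'
from fit import *
for n,C in(('top',T),('scene',S)):
    im=cv2.imread(f'pics/{n}0.png')
    print(n,'bar',fitstand(C,im,[(1,bar)]),'rim20',fitstand(C,im,[(1,circ(.02,.135))]),'bore',fitstand(C,im,[(1,circ(.01,.135))]),'all',fitstand(C,im,[(1,bar),(.5,circ(.02,.135)),(.5,circ(.01,.135))]))
    # probe handle top circle + block, known grasp
    print('  probe top',fitstand(C,im,[(1,circ(.012,.18))],(.5223,.2993,0)))
# rod now, scene averaged
ims=np.mean([cam('scene')['color'][:,:,::-1].astype(float) for _ in range(6)],0)
s=ctrl.get_state();x,y,z=s['eef_pos'];print(s['eef_pos'])
Rm=S['extrinsics'][:3,:3];xr=Rm[0]*[1,1,0];xr/=np.linalg.norm(xr)
h=np.linspace(z-.149,z-.03,120)
for zb,ze,nm in((z-.149,z-.095,'low'),(z-.085,z-.03,'high')):
    h=np.linspace(zb,ze,80);G=gmag(ims)
    P=lambda d:np.r_[np.c_[x+xr[0]*(d+.005)+0*h,y+xr[1]*(d+.005)+0*h,h],np.c_[x+xr[0]*(d-.005)+0*h,y+xr[1]*(d-.005)+0*h,h]]
    ds=np.arange(-.006,.006,.0002);v=[sample(G,pixs(S,P(d))) for d in ds];print(nm,'rod right-shift mm',ds[np.argmax(v)]*1000,xr)
E
```

```text
top bar (array([ 0.5487, -0.0393,  4.7078]), np.float64(-358.52301025390625)) rim20 (array([ 0.5399, -0.0361,  6.2014]), np.float64(-304.9213562011719)) bore (array([ 0.5483, -0.0394,  4.479 ]), np.float64(-363.4703063964844)) all (array([ 0.5487, -0.0401,  4.7059]), np.float64(-650.6073608398438))
  probe top (array([0.5208, 0.2988, 1.6805]), np.float64(-304.00506591796875))
scene bar (array([ 0.5501, -0.0404,  4.6618]), np.float64(-300.22601318359375)) rim20 (array([ 0.5598, -0.0331,  0.4519]), np.float64(-272.56756591796875)) bore (array([ 0.5494, -0.0418,  6.6631]), np.float64(-321.05084228515625)) all (array([ 0.5499, -0.0411,  4.6526]), np.float64(-546.6660766601562))
  probe top (array([ 0.5255,  0.3023, -4.2388]), np.float64(-336.6064453125))
[ 0.5476 -0.0391  0.3413]
low rod right-shift mm -0.6000000000000094 [-0.888   0.4599  0.    ]
high rod right-shift mm -0.800000000000009 [-0.888   0.4599  0.    ]
```

To row units: 38 mm / 600 = 0.0633, 1.6 mm / 600 = 0.0027.

Request:
send_rows:
  rows: "0 0 0 0.0027 0.0022 0 -1;0 0 0 0.0027 0.0022 0 -1;0 0 0 0.0027 0.0022 0.0167 -1;0 0 0 0.0027 0.0022 0.0417 -1;0 0 0 0.0027 0.0022 0.0633 -1;0 0 0 0.0027 0.0022 0.0633 -1;0 0 0 0.0027 0.0022 0.0633 -1;0 0 0 0.0027 0.0022 0.0633 -1"

```text
time: 23.35
eef_pos: [0.5497, -0.0403, 0.3041]
tcp_rot: [0.999, 0.052, 0.001, 0.0]
contact_force: [-0.5, 0.3, -1.3]
opening: 0.263
finger_force: 68.9
```

Run:
```python
from fit import *
P=[];I=[]
for _ in range(6):
    I.append(cam('scene')['color'][:,:,::-1].astype(float));s=ctrl.get_state();P.append(s['eef_pos'])
print(np.array(P),s['tcp_rot'],s['contact_force'])
x,y,z=np.mean(P,0);im=np.mean(I,0)
go([.5493,-.0402,.2264],-84)
# tip fit
G=gmag(im);b=a[:]
f=lambda v:-sample(G,pixs(S,circ(.005,0)+[x+v[0]*S['extrinsics'][0,0],y+v[0]*S['extrinsics'][0,1],z-.1514+v[1]]))
vs=[(f((u,w)),u*1e3,w*1e3) for u in np.arange(-.003,.003,.0005) for w in np.arange(-.006,.006,.0005)];print(sorted(vs)[:3])
m=cv2.resize(im[110:200,240:310],(560,720)[:2] if 0 else (467,600),interpolation=cv2.INTER_CUBIC);cv2.imwrite('pics/near.png',m)
```

```text
[[ 0.5497 -0.0403  0.3041]
 [ 0.5496 -0.0403  0.304 ]
 [ 0.5496 -0.0403  0.3039]
 [ 0.5495 -0.0403  0.3038]
 [ 0.5495 -0.0403  0.3037]
 [ 0.5494 -0.0403  0.3036]] [0.9986 0.0521 0.0002 0.0001] [-0.3296 -0.0425 -1.0064]
[0.5493, -0.0402, 0.2264] -84 turn [ 0. -0. -0.] shift [-0.1 -0.1 77.2]
[(np.float32(-309.09796), np.float64(-1.5), np.float64(2.5000000000000075)), (np.float32(-309.0758), np.float64(-1.5), np.float64(3.000000000000008)), (np.float32(-309.06598), np.float64(-1.5), np.float64(2.000000000000007))][ WARN:0@4.150] global loadsave.cpp:1063 imwrite_ Unsupported depth image for selected encoder is fallbacked to CV_8U.
```

To row units: 33 mm / 600 = 0.055, 29 mm / 600 = 0.0483.

Request:
send_rows:
  rows: "0 0 0 0 0 0.0083 -1;0 0 0 0 0 0.0183 -1;0 0 0 0 0 0.0283 -1;0 0 0 0 0 0.0383 -1;0 0 0 0 0 0.0483 -1;0 0 0 0 0 0.055 -1;0 0 0 0 0 0.055 -1;0 0 0 0 0 0.055 -1"

```text
time: 24.65
eef_pos: [0.5495, -0.0403, 0.2706]
tcp_rot: [0.999, 0.052, 0.0, 0.0]
contact_force: [-0.2, -0.4, -1.2]
opening: 0.264
finger_force: 68.9
```

Run:
```python
from fit import *
I=[cam('scene')['color'][:,:,::-1].astype(float) for _ in range(6)]
s=ctrl.get_state();print(s['eef_pos'],s['tcp_rot'],s['contact_force']);go([.5493,-.0402,.2264],-84)
im=np.mean(I,0);x,y,z=s['eef_pos']
m=cv2.resize(im[130:185,250:300],(545,600),interpolation=cv2.INTER_CUBIC);cv2.imwrite('pics/in.png',m.clip(0,255).astype(np.uint8))
```

```text
[ 0.5494 -0.0403  0.2705] [0.9986 0.0521 0.0002 0.0001] [ 0.2865 -0.5599 -1.9162]
[0.5493, -0.0402, 0.2264] -84 turn [ 0. -0. -0.] shift [-0.1 -0.1 44.1]
```

View pics/in.png

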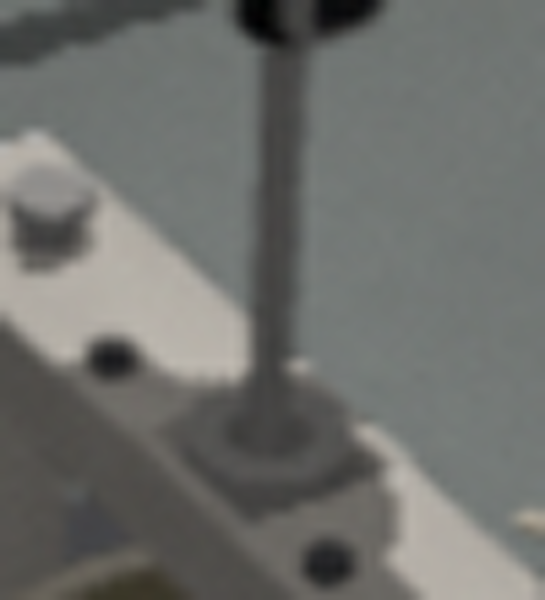

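The rod (x≈269 in the crop) enters the bore (about 232–313, centre 271) well centred, with no contact force. Lowering to the final depth.

Request:
send_rows:
  rows: "0 0 0 0 0 0.01 -1;0 0 0 0 0 0.0217 -1;0 0 0 0 0 0.0333 -1;0 0 0 0 0 0.045 -1;0 0 0 0 0 0.0567 -1;0 0 0 0 0 0.0667 -1;0 0 0 0 0 0.0733 -1;0 0 0 0 0 0.0733 -1"

```text
time: 25.95
eef_pos: [0.5492, -0.0402, 0.2259]
tcp_rot: [0.999, 0.052, -0.0, -0.0]
contact_force: [-0.5, -0.7, -1.7]
opening: 0.265
finger_force: 68.9
```

Request:
send_rows:
  rows: "0 0 0 0 0 0 -1;0 0 0 0 0 0 -1;0 0 0 0 0 0 -1;0 0 0 0 0 0 -1;0 0 0 0 0 0 -1;0 0 0 0 0 0 -1"

```text
time: 26.7
eef_pos: [0.5494, -0.0402, 0.2263]
tcp_rot: [0.999, 0.052, 0.0, 0.0]
contact_force: [0.1, 0.1, -0.7]
opening: 0.262
finger_force: 68.9
```

Run:
```python
from fit import *
s=ctrl.get_state();print(s['eef_pos'],s['dq'],s['tcp_rot'],s['contact_force'],s['time']);go([.5493,-.0402,.2264],-84)
```

```text
[ 0.5494 -0.0402  0.2263] [ 0.0011 -0.001  -0.0008  0.0023 -0.0003 -0.0005] [0.9986 0.0521 0.     0.    ] [ 0.0611  0.1437 -0.7312] 26.7
[0.5493, -0.0402, 0.2264] -84 turn [ 0. -0. -0.] shift [-0.1 -0.  -0.1]
```

The probe is on target, still, and free of contact force, so I'm handing in.

```bash
python3 -c "
from plant import ctrl
print(ctrl.sign_off())"
```

```text
the job is handed in; nothing more can be done
None
```

The job is handed in at 26.7 s: pin fully home (head top measured at 146 mm), mallet back standing on the cart, and the probe held still and upright in the bushing with its tip about 60 mm below the rim, within about 1 mm of centre by camera fit, no contact force felt.

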